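# Shim a jar row tight in the packing jig

### The arm

A 6-joint arm with a two-finger parallel gripper is mounted at the origin on a cart in front of the work surface, level with it; the furniture and walls round the work are solid. World frame = base frame: x ahead of the robot, y to its left, z up, the work surface at z = 0. Lengths are in m, angles in rad, forces in N, time in s.
With the tool pointing down it reaches from about 0.35 to 0.85 m from the base axis. Payload 8.1 kg.
Tool frame: the origin (TCP) lies midway between the tips of the shut fingers; the grasp point (between the pads) lies bot.grip_depth behind it (bot.grip_depth is the distance from the TCP to the grasp point, in m); z points along the fingers, y is the line along which they close (so a half turn about z gives the same grasp; the last joint's range is limited). The gripper opens to 85 mm and grips with 20 to 120 N. Pads are 22 mm wide; open, the fingers measure 114 mm over their backs; the gripper's body (76 mm by 85 mm) begins 54 mm behind the grasp point. The pads swing forward as they close: fully open they stand 13 mm farther back than shut.
Start: joints at [-1.371, 0.13, 1.488, -0, 1.523, -0.085], TCP at [0.169, -0.576, 0.231] pointing down, gripper open.
Joint ranges: [-2.96, 2.96], [-0.89, 2.26], [0.02, 2.5], [-1.34, 4.48], [0, 2.73], [-2.66, 2.66]. Speed limits (rad/s): [2.39, 2.39, 2.79, 3.14, 3.14, 3.14].

### API

Orientations are given as a rotation vector (axis times angle).
In Python, from rig import bot, capture, job gives the robot as it stands.
- The arm moves only by the tool step_arm, never from a script. Its argument "plan" is a list that holds one entry, the list of rows, each a list of 7 numbers: the shift along the tool's x, y, z in m, then the turn, a rotation vector about the tool's x, y, z in degrees, then the opening in per cent of the stroke, from 0 (shut) to 100 (fully open). In form: [[[tx, ty, tz, ax, ay, az, claw], ...]]. A call has 1 to 12 rows; each row is the pose to reach, as a shift and turn from the pose commanded when the call began, along the tool's axes at that moment; what a row does not reach only later rows make up. A row lasts 1/10 s, in which the tool goes at most 50 mm and 8.59 degrees, less where a joint would pass 70% of its speed; a pose out of reach is approached as far as the arm can. A call with a gripper value outside its range is refused whole. The fingers move at their own pace and stop on an object; "newtons" is the grip in N (left out, the last holds). Time passes only in rows, so rows that repeat a pose let the fingers close. It gives the time, the measured TCP pose, the force, the opening and the grip force at its end, in the units of the state.
- bot.sense(): the state, without advancing time (a new reading comes with each control period).
- capture(name): name is "scene" or "top"; returns a dict with "frame" (400x640x3 uint8, blue, green, red), "fx", "fy", "cx", "cy" (pixels), "eye" and "attitude" of the camera in the world. Camera axes: x right, y down, z forward; pixel columns grow to the right and rows downward; lengths in m; the calibration is good to about 2 mm. A picture is of the moment at which its call begins. There is no depth.
- job.sign_off(): hands the job in; it is judged then, once.
The state is a dict: "t": time; "joints": joint angles; "qvel": joint speeds; "effort": joint torques, N m; "tool_pos": TCP position; "eef_rot": TCP orientation; "force": force on the tool from outside, world axes, zero at the start; "wrist_torque": the same for the moment, N m; "opening": finger opening in m; "grip_force": force on a finger pad.
Only numpy, scipy, OpenCV 4.12 (cv2) and the standard library are available. Lean on these libraries where they do the work, as an engineer would, in place of code of your own. Each camera call takes 0.05 s, during which the arm holds its last target. There are 200 camera calls.

### The job

Two jars stand in the packing jig with a gap between them and the red-gripped pusher that is too wide for the pusher to close. Stand wooden spacers with blue grips upright in the gap, flat against the row, adding one at a time, as many as it takes, until the pusher, slid by its red grip, closes the gap and you feel its sprung pad bear on the stack; then squeeze the pad's spring gently to about half its 20 mm travel and finish while still holding the pusher there, jars and spacers upright with any spare spacer off the jig and the tomato and onion left alone.

Things in the scene. Friction and masses are not known exactly. Their poses are not given: they have to be found in the camera images.
- jig: fixed plywood packing jig, base 130 (x) x 420 (y) x 12 mm; jars and spacers stand on it. Two wooden rails along y, 24 mm high above the base, 72 mm clear between them, centred on x = 0, guide the row. Origin: underside, in the channel's middle; +y points along the channel from pusher to fence. From -y to +y: pusher, pad, gap, green-lidded jar, red-lidded jar, fence
- fence: fixed wooden stop block with two bolt heads across the channel's +y end, 75 mm high, at a different place along the jig each time; origin: at channel floor height, below the middle of the face that the red-lidded jar rests against; axes as the jig's
- jar_red: loose glass jar with red lid, 69 mm along the row, 86 mm high, about 250 g, standing in the jig against the fence; origin: centre of the underside
- jar_green: loose glass jar with green lid, 68 mm along the row, 84 mm high, about 250 g, standing next to the red-lidded one; the side of it facing the pusher, 34 mm from its origin towards -y of the jig, bounds the gap; origin: centre of the underside
- spacer_0: loose wooden spacer, standing upright: block 62 (x) x 24 (y, its thickness) x 75 mm tall with a blue grip on top, 24 (x) x 20 (y) mm, reaching from 75 to 112 mm height; about 60 g. Origin: centre of the underside, z up. It goes into the jig with its thickness along the jig's y
- spacer_1: loose wooden spacer, standing upright: block 62 (x) x 24 (y, its thickness) x 75 mm tall with a blue grip on top, 24 (x) x 20 (y) mm, reaching from 75 to 112 mm height; about 60 g. Origin: centre of the underside, z up. It goes into the jig with its thickness along the jig's y
- spacer_2: loose wooden spacer, standing upright: block 62 (x) x 24 (y, its thickness) x 75 mm tall with a blue grip on top, 24 (x) x 20 (y) mm, reaching from 75 to 112 mm height; about 60 g. Origin: centre of the underside, z up. It goes into the jig with its thickness along the jig's y
- pusher (a joint): travel of the pusher carriage along the jig's +y, m: 0 = fully back, 0.050 = end stop. It slides stiffly (about 1 N) and stays where it is left, unless the squeezed pad drives it back. With it fully back the gap from pad to jar is between 50 and 80 mm, so one or two spacers are needed: add another when the end stop comes before the pad is properly squeezed
- pad (a joint): how far the sprung black pad on the pusher's front is pressed in towards the carriage, m: 0 = free, 0.020 = fully pressed in; 1 N per mm. A free gap of 22 mm with two spring rods shows between pad and carriage; half squeezed it is about 12 mm
- pusher_grip (a point): centre of the pusher's red upright grip, 24 (x) x 30 (y) mm, top 18 mm above this point, 23 mm of grip below it; it moves with the pusher; axes as the jig's; take it from above across x
- pad_face (a point): middle of the pad's front face (60 wide x 56 mm high), which looks to +y of the jig and bounds the gap; 62 mm ahead (+y) of the grip when the pad is free
- tomato_1: red tomato on the table, bystander, 74 mm
- onion_1: brown onion on the table, bystander, 62 mm

How it is judged:
At the end, for the whole second after the job is handed in: Held through the last second: pad pressed in 6 to 15 mm; every spacer in the channel stands on its floor upright and square (12 mm, tilt 0.14, turn 0.2 rad); pressing on in turn: a spacer to green-lidded jar over 1.5 N, to red-lidded jar 1 N, to fence 0.5 N; jars upright; robot still pressing (value of joint pad between 0.006 and 0.015 m and ((x of spacer_0 in the frame of jig between -0.012 and 0.012 m and y of spacer_0 in the frame of jig between -0.055 and 0.06 m and z of spacer_0 in the frame of jig below 0.02 m and angle between spacer_0's own z axis and vertical below 0.14 rad and angle between the y axis of spacer_0 and the y axis of jig, either way round below 0.2 rad) or x of spacer_0 in the frame of jig above 0.06 m or x of spacer_0 in the frame of jig below -0.06 m or y of spacer_0 in the frame of jig above 0.19 m) and ((x of spacer_1 in the frame of jig between -0.012 and 0.012 m and y of spacer_1 in the frame of jig between -0.055 and 0.06 m and z of spacer_1 in the frame of jig below 0.02 m and angle between spacer_1's own z axis and vertical below 0.14 rad and angle between the y axis of spacer_1 and the y axis of jig, either way round below 0.2 rad) or x of spacer_1 in the frame of jig above 0.06 m or x of spacer_1 in the frame of jig below -0.06 m or y of spacer_1 in the frame of jig above 0.19 m) and ((x of spacer_2 in the frame of jig between -0.012 and 0.012 m and y of spacer_2 in the frame of jig between -0.055 and 0.06 m and z of spacer_2 in the frame of jig below 0.02 m and angle between spacer_2's own z axis and vertical below 0.14 rad and angle between the y axis of spacer_2 and the y axis of jig, either way round below 0.2 rad) or x of spacer_2 in the frame of jig above 0.06 m or x of spacer_2 in the frame of jig below -0.06 m or y of spacer_2 in the frame of jig above 0.19 m) and ((x of spacer_0 in the frame of jig between -0.012 and 0.012 m and y of spacer_0 in the frame of jig between -0.055 and 0.06 m and z of spacer_0 in the frame of jig below 0.02 m and angle between spacer_0's own z axis and vertical below 0.14 rad and angle between the y axis of spacer_0 and the y axis of jig, either way round below 0.2 rad and contact force between jar_green and spacer_0 above 1.5 N) or (x of spacer_1 in the frame of jig between -0.012 and 0.012 m and y of spacer_1 in the frame of jig between -0.055 and 0.06 m and z of spacer_1 in the frame of jig below 0.02 m and angle between spacer_1's own z axis and vertical below 0.14 rad and angle between the y axis of spacer_1 and the y axis of jig, either way round below 0.2 rad and contact force between jar_green and spacer_1 above 1.5 N) or (x of spacer_2 in the frame of jig between -0.012 and 0.012 m and y of spacer_2 in the frame of jig between -0.055 and 0.06 m and z of spacer_2 in the frame of jig below 0.02 m and angle between spacer_2's own z axis and vertical below 0.14 rad and angle between the y axis of spacer_2 and the y axis of jig, either way round below 0.2 rad and contact force between jar_green and spacer_2 above 1.5 N)) and contact force between jar_red and jar_green above 1 N and contact force between jar_red and fence above 0.5 N and contact force between any of the fingers, the arm and anything else above 1 N and angle between each of jar_red, jar_green's own z axis and vertical below 0.14 rad and z of each of jar_red, jar_green in the frame of jig below 0.02 m); the arm keeps its last pose, push and grip.
It fails at once if the pad's spring is squeezed solid (over 18.5 mm) (value of joint pad above 0.0185 m).
It fails at once if the tomato or the onion is disturbed (over 40 mm) (distance of any of tomato_1, onion_1 from where it was at the start of the episode above 0.04 m).
It also fails if it takes over 72 s, if anything falls off the work surface, if the arm or the gripper's body presses on something with over 40 N, if the wrist force passes 120 N, or if a joint passes its speed limit or range.

## Working session

There is one attempt and no reset: what is moved stays moved. The work goes in short steps, Python scripts to look and compute and a tool call to move; the robot and the scene stay as the last step left them, time stands still between calls to the robot, and variables do not carry over. Pictures are saved under pics/ and viewed, at most 10 in all, crops included, and the job is handed in when it is done.

Besides the shell and the picture viewer there is one more tool, called after "Request:" as name(argument=value, ...), one argument or row to a line, values as JSON. step_arm: Moves the arm, as the interface text tells. Its arguments: {"type":"object","properties":{"plan":{"type":"array"},"newtons":{"type":"number"}},"required":["plan"]}

```bash
ls; mkdir -p pics; python3 - <<'E'
from rig import bot,capture,job
import cv2,numpy as np
for n in("scene","top"):
    c=capture(n); cv2.imwrite(f"pics/{n}0.png",c["frame"]); print(n,c["fx"],c["cx"],c["cy"],c["eye"],c["attitude"])
s=bot.sense();print(s["t"],s["tool_pos"],s["eef_rot"],s["opening"],s["force"],bot.grip_depth)
E
```

```text
pics
scene 484.73886583115046 316.7419038928806 200.15374578357134 [-0.57175886  0.57491427  0.82440145] [-1.18424476  2.04118539 -1.13764429]
top 509.70101773581683 310.64843278214926 196.8391739750188 [2.11507927e-01 8.89240252e-04 1.63208345e+00] [-2.13962104  2.11885467 -0.19776662]
0.1 [ 0.16849737 -0.57533028  0.23032573] [-3.10811116e+00 -4.45567833e-01  1.78071880e-04] 0.08550215286332599 [ 0.45822742 -0.37578817 -0.06260536] 0.0187
```

View pics/scene0.png

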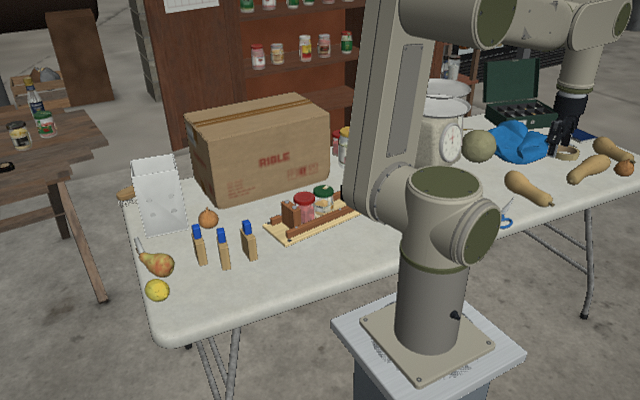

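View pics/top0.png

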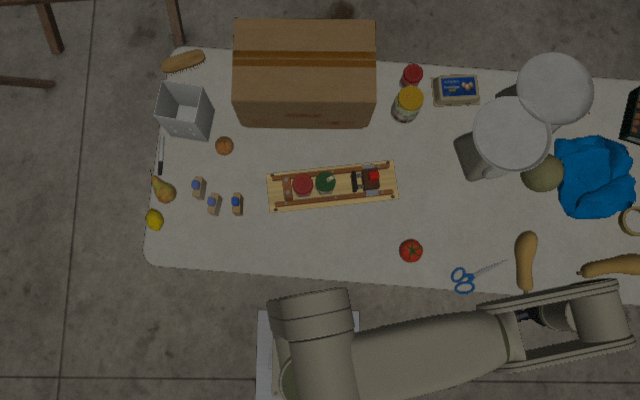

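```bash
cat > h.py <<'E'
import cv2,numpy as np
from scipy.spatial.transform import Rotation as R
from rig import bot,capture,job
def ray(c,u,v):
    d=R.from_rotvec(c["attitude"]).apply([(u-c["cx"])/c["fx"],(v-c["cy"])/c["fy"],1]); return np.array(c["eye"]),d
def onz(c,u,v,z):
    e,d=ray(c,u,v); return e+d*(z-e[2])/d[2]
def tri(c1,p1,c2,p2):
    e1,d1=ray(c1,*p1);e2,d2=ray(c2,*p2)
    s=np.linalg.lstsq(np.stack([d1,-d2],1),e2-e1,rcond=None)[0]
    a,b=e1+d1*s[0],e2+d2*s[1]; return (a+b)/2,np.linalg.norm(a-b)
def blobs(f,lo,hi,box,amin=6):
    h=cv2.cvtColor(f,cv2.COLOR_BGR2HSV); m=cv2.inRange(h,np.array(lo),np.array(hi)); k=np.zeros_like(m); x0,y0,x1,y1=box; k[y0:y1,x0:x1]=255
    n,l,s,ce=cv2.connectedComponentsWithStats(m&k)
    return [(ce[i].round(1).tolist(),s[i].tolist()) for i in range(1,n) if s[i][4]>=amin]
E
python3 - <<'E'
from h import *
S=capture("scene");T=capture("top")
for n,c,b in(("scene",S,(130,170,270,300)),("top",T,(180,160,255,225))):
    print(n,"blue",blobs(c["frame"],(100,120,40),(130,255,255),b))
print("red top",blobs(T["frame"],(0,190,60),(5,255,255),(265,150,400,215)),blobs(T["frame"],(174,190,60),(180,255,255),(265,150,400,215)))
print("green",blobs(T["frame"],(45,100,20),(90,255,255),(265,150,400,215)))
a=cv2.resize(T["frame"][150:220,150:410],None,fx=3,fy=4,interpolation=cv2.INTER_CUBIC)
b=cv2.resize(S["frame"][170:280,120:380],None,fx=3,fy=2.9,interpolation=cv2.INTER_CUBIC)
a=cv2.resize(a,(780,280));b=cv2.resize(b,(780,318));cv2.imwrite("pics/crop1.png",np.vstack([a,b]))
E
```

```text
scene blue [([246.6, 226.8], [242, 220, 10, 15, 104]), ([196.2, 231.0], [192, 224, 9, 15, 102]), ([220.8, 235.0], [217, 228, 9, 15, 104])]
top blue [([194.9, 183.1], [192, 181, 6, 6, 23]), ([235.0, 201.4], [232, 198, 7, 8, 51])]
red top [([373.8, 175.7], [369, 171, 10, 10, 81])] []
green [([324.4, 181.8], [316, 172, 19, 19, 175])]
```

View pics/crop1.png

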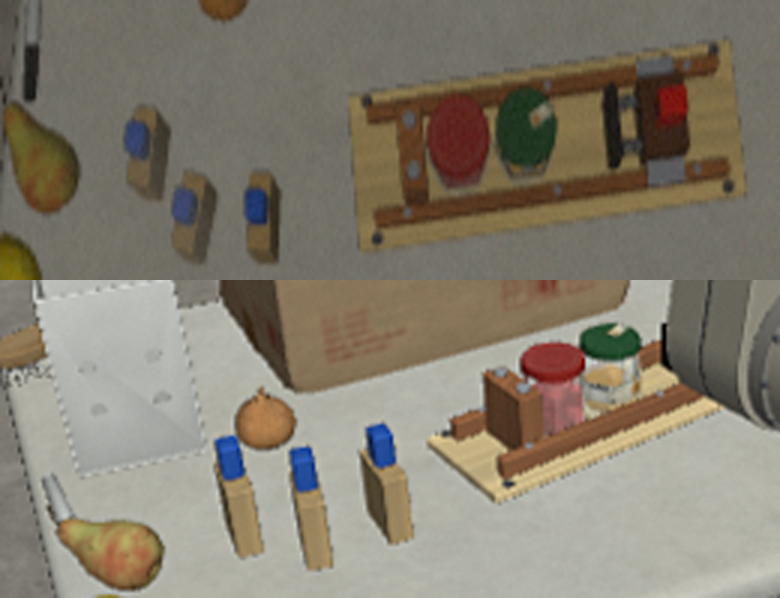

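```bash
python3 - <<'E'
from h import *
S=capture("scene");T=capture("top")
P=[onz(T,u,v,.012)[:2] for u,v in((266.7,173.75),(392.7,160),(398.7,198),(270,212.5))]
P=np.array(P);print("corners",P.round(4).tolist());c=P.mean(0)
ax=(P[0]-P[1])+(P[3]-P[2]);print("len",np.linalg.norm(P[0]-P[1]),np.linalg.norm(P[3]-P[2]),np.linalg.norm(P[0]-P[3]),np.linalg.norm(P[1]-P[2]))
yaw=np.arctan2(ax[1],ax[0])-np.pi/2;ex=P[0]-P[3]+P[1]-P[2]
print("centre",c,"yaw deg y-axis",np.degrees(yaw),"x-axis",np.degrees(np.arctan2(ex[1],ex[0])))
J=lambda p:R.from_euler('z',-yaw).apply(np.append(p[:2]-c,0))[:2].round(4)
for z in(.12,.1):print("grip at z",z,onz(T,373.8,175.7,z),J(onz(T,373.8,175.7,z)))
print("green lid",J(onz(T,324.4-0.5,181.8-.3,.096)))
fu,fv=zip(*[(150+x/3,150+y/4) for x,y in((603,125),(620,125),(640,118))])
for u,v in zip(fu,fv):print("pad",J(onz(T,u,v,.07)))
bl=blobs(T["frame"],(100,70,40),(130,255,255),(180,160,255,225));print(bl)
sc=[(196.2,231.0),(220.8,235.0),(246.6,226.8)]
for (t,st),s in zip(sorted(bl),sc):
    p,e=tri(T,t,S,s);q=onz(T,*t,.11);print("spacer",t,p.round(4),round(e,4),q.round(4))
h=cv2.cvtColor(T["frame"],cv2.COLOR_BGR2HSV)
for t,st in sorted(bl):
    u,v=map(int,t);sub=cv2.resize(T["frame"][v-14:v+20,u-10:u+16],None,fx=8,fy=8,interpolation=cv2.INTER_CUBIC)
    hh=cv2.cvtColor(sub,cv2.COLOR_BGR2HSV)
    m=cv2.inRange(hh,np.array((8,70,125)),np.array((28,255,255)))|cv2.inRange(hh,np.array((100,70,40)),np.array((130,255,255)))
    cs,_=cv2.findContours(m,cv2.RETR_EXTERNAL,cv2.CHAIN_APPROX_NONE);k=max(cs,key=cv2.contourArea)
    bx=cv2.boxPoints(cv2.minAreaRect(k))/8+[u-10,v-14]
    W=np.array([onz(T,*b,.075)[:2] for b in bx]);e1=W[1]-W[0];e2=W[2]-W[1]
    L=e1 if np.linalg.norm(e1)>np.linalg.norm(e2) else e2
    print("rect",np.linalg.norm(e1),np.linalg.norm(e2),"long axis deg",np.degrees(np.arctan2(L[1],L[0]))%180,"ctr",W.mean(0))
E
```

```text
corners [[0.5818, 0.138], [0.6323, -0.2736], [0.5059, -0.2905], [0.4544, 0.1242]]
len 0.41464879179610264 0.41794062848702523 0.12814477399552324 0.1274929783367512
centre [ 0.54359337 -0.07546272] yaw deg y-axis 7.044632333349982 x-axis 6.890387593282876
grip at z 0.12 [ 0.55444797 -0.19678853  0.12      ] [-0.0041 -0.1217]
grip at z 0.1 [ 0.55898396 -0.19940317  0.1       ] [ 1.000e-04 -1.249e-01]
green lid [0.     0.0298]
pad [-0.0033 -0.0561]
pad [-0.0053 -0.0738]
pad [-0.0021 -0.0953]
[([194.5, 184.1], [192, 180, 7, 9, 46]), ([210.4, 200.9], [208, 197, 6, 9, 41]), ([235.0, 201.2], [232, 197, 7, 9, 58])]
spacer [194.5, 184.1] [0.5281 0.3521 0.0928] 0.001 [0.5248 0.3486 0.11  ]
spacer [210.4, 200.9] [0.4762 0.3011 0.0927] 0.0005 [0.4733 0.298  0.11  ]
spacer [235.0, 201.2] [0.4766 0.2269 0.0925] 0.0017 [0.4732 0.2235 0.11  ]
rect 0.025384147051888427 0.020411209171439765 long axis deg 171.78484242272935 ctr [0.53064961 0.35506227]
rect 0.024491369032174175 0.018999341119123686 long axis deg 168.29183213170174 ctr [0.47779841 0.3033333 ]
rect 0.02661353372944377 0.022402761635828307 long axis deg 0.2997070363219498 ctr [0.47810714 0.22781125]
```

```bash
cat >> h.py <<'E'
def mv(p,yaw,p0=None,r0=None):
    "row for world TCP p, tool down, tool y at yaw deg"
    s=bot.sense(); p0=s["tool_pos"] if p0 is None else p0; R0=R.from_rotvec(s["eef_rot"] if r0 is None else r0)
    a=np.radians(yaw); y=np.array([np.cos(a),np.sin(a),0]); z=np.array([0,0,-1.]); x=np.cross(y,z)
    G=R.from_matrix(np.stack([x,y,z],1))
    print("row",np.r_[R0.inv().apply(np.array(p)-p0).round(4),np.degrees((R0.inv()*G).as_rotvec()).round(2)].tolist())
E
python3 -c "
from h import *
mv([.44,-.08,.26],-30);mv([.476,.226,.2],0)"
```

```text
row [0.3998, -0.3994, -0.0288, -0.03, -0.02, -43.68]
row [0.5203, -0.683, 0.0314, -0.03, -0.03, -73.68]
```

Request:
step_arm(
  plan=[
    [[0.4,-0.4,-0.029,0,0,-43.68,100],[0.4,-0.4,-0.029,0,0,-43.68,100],[0.4,-0.4,-0.029,0,0,-43.68,100],[0.4,-0.4,-0.029,0,0,-43.68,100],[0.4,-0.4,-0.029,0,0,-43.68,100],[0.4,-0.4,-0.029,0,0,-43.68,100],[0.4,-0.4,-0.029,0,0,-43.68,100],[0.4,-0.4,-0.029,0,0,-43.68,100],[0.4,-0.4,-0.029,0,0,-43.68,100],[0.4,-0.4,-0.029,0,0,-43.68,100],[0.4,-0.4,-0.029,0,0,-43.68,100],[0.4,-0.4,-0.029,0,0,-43.68,100]],
  ],
)

```text
t: 1.5
tool_pos: [0.4415, -0.0757, 0.2608]
eef_rot: [-2.718, -1.576, -0.003]
force: [0.1, -0.9, -0.5]
opening: 0.0853
grip_force: 0.0
```

Request:
step_arm(
  plan=[
    [[0,0,0,0,0,0,100],[0,0,0,0,0,0,100]],
  ],
)

```text
t: 1.7
tool_pos: [0.4399, -0.0796, 0.2602]
eef_rot: [2.72, 1.572, -0.001]
force: [-0.1, 0.4, 0.3]
opening: 0.0855
grip_force: 0.0
```

```bash
python3 -c "
from h import *
s=bot.sense();print(s['t'],s['tool_pos'],s['eef_rot'])
mv([.476,.226,.2],0)"
```

```text
1.7 [ 0.43994444 -0.07961018  0.26019568] [ 2.71963821e+00  1.57237747e+00 -8.28081398e-04]
row [0.2829, -0.1212, 0.0601, -0.02, 0.03, -29.93]
```

Request:
step_arm(
  plan=[
    [[0.283,-0.121,0.06,0,0,-30,100],[0.283,-0.121,0.06,0,0,-30,100],[0.283,-0.121,0.06,0,0,-30,100],[0.283,-0.121,0.06,0,0,-30,100],[0.283,-0.121,0.06,0,0,-30,100],[0.283,-0.121,0.06,0,0,-30,100],[0.283,-0.121,0.06,0,0,-30,100],[0.283,-0.121,0.06,0,0,-30,100],[0.283,-0.121,0.06,0,0,-30,100]],
  ],
)

```text
t: 2.6
tool_pos: [0.4771, 0.2243, 0.2003]
eef_rot: [2.222, 2.22, -0.001]
force: [1.0, -0.7, 0.7]
opening: 0.0853
grip_force: 0.0
```

```bash
python3 - <<'E'
from h import *
S=capture("scene");T=capture("top")
a=cv2.resize(T["frame"][140:230,180:310],(780,560),interpolation=cv2.INTER_CUBIC)
cv2.imwrite("pics/a2.png",cv2.resize(S["frame"][170:280,170:400],(797,381),interpolation=cv2.INTER_CUBIC))
print(blobs(S["frame"],(0,190,60),(5,255,255),(265,150,400,260)))
mv([.476,.226,.08],0)
E
```

```text
[([304.5, 201.8], [294, 197, 21, 8, 51])]
row [0.002, -0.0015, 0.1208, 0.04, 0.02, -0.14]
```

View pics/a2.png

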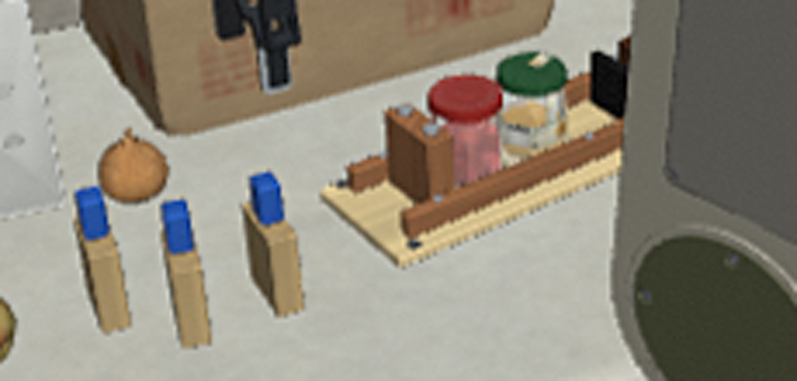

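```bash
python3 - <<'E'
from h import *
S=capture("scene")
f=lambda X,Y,z:onz(S,170+X*230/797,170+Y*110/381,z)[:2]
for n,a,b,z in(("top wide",(244,205),(275,240),.075),("top narrow",(275,240),(301,233),.075),("bot wide",(257,274),(280,314),0),("bot narrow",(280,314),(303,308),0)):
    d=f(*b,z)-f(*a,z);print(n,np.linalg.norm(d),np.degrees(np.arctan2(d[1],d[0]))%180,f(*a,z),f(*b,z))
E
```

```text
top wide 0.05720310842887998 3.0629480958349973 [0.50013406 0.23831131] [0.44301267 0.23525478]
top narrow 0.020957224547633997 85.40102553238935 [0.44301267 0.23525478] [0.4413323  0.21436503]
bot wide 0.059119071221222265 176.13621462540598 [0.50747596 0.23230351] [0.44849126 0.23628723]
bot narrow 0.018936656632660656 83.2983677539405 [0.44849126 0.23628723] [0.44628137 0.21747996]
```

Request:
step_arm(
  plan=[
    [[0.001,0,0.04,0,0,0,100],[0.001,0,0.08,0,0,0,100],[0.001,0,0.11,0,0,0,100],[0.001,0,0.12,0,0,0,100],[0.001,0,0.12,0,0,0,10],[0.001,0,0.12,0,0,0,10],[0.001,0,0.12,0,0,0,10],[0.001,0,0.12,0,0,0,10],[0.001,0,0.12,0,0,0,10],[0.001,0,0.12,0,0,0,10]],
  ],
  newtons=40,
)

```text
t: 3.75
tool_pos: [0.4779, 0.2275, 0.0818]
eef_rot: [2.221, 2.221, 0.004]
force: [-1.0, 0.3, 6.3]
opening: 0.0233
grip_force: 46.7
```

Request:
step_arm(
  plan=[
    [[0,0,0,0,0,0,10],[0,0,0,0,0,0,10],[0,0,0,0,0,0,10],[0,0,0,0,0,0,10]],
  ],
)

```text
t: 4.15
tool_pos: [0.4779, 0.2275, 0.0818]
eef_rot: [2.22, 2.221, 0.004]
force: [-1.1, -0.1, 6.9]
opening: 0.0235
grip_force: 46.7
```

Request:
step_arm(
  plan=[
    [[0,0,-0.04,0,0,0,10],[0,0,-0.09,0,0,0,10],[0,0,-0.13,0,0,0,10],[0,0,-0.15,0,0,0,10],[0,0,-0.15,0,0,0,10]],
  ],
)

```text
t: 4.65
tool_pos: [0.479, 0.2279, 0.235]
eef_rot: [2.219, 2.219, 0.011]
force: [-0.2, -0.4, -2.0]
opening: 0.0229
grip_force: 45.9
```

```bash
python3 - <<'E'
from h import *
s=bot.sense();print(s['opening'],s['force'],s['tool_pos'])
mv([.547,-.1033,.23],7)
S=capture("scene");T=capture("top")
a=cv2.resize(T["frame"][150:220,255:405],(780,364),interpolation=cv2.INTER_CUBIC)
b=cv2.resize(S["frame"][150:240,180:380],(520,234),interpolation=cv2.INTER_CUBIC)
o=np.zeros((600,780,3),np.uint8);o[:364]=a;o[364:598,:520]=b
cv2.imwrite("pics/a3.png",o)
E
```

```text
0.022940052543539015 [-0.1807613  -0.44434063 -2.02921743] [0.47895766 0.22788699 0.2350036 ]
row [-0.3312, 0.068, 0.0046, 0.43, -0.12, -6.99]
```

View pics/a3.png

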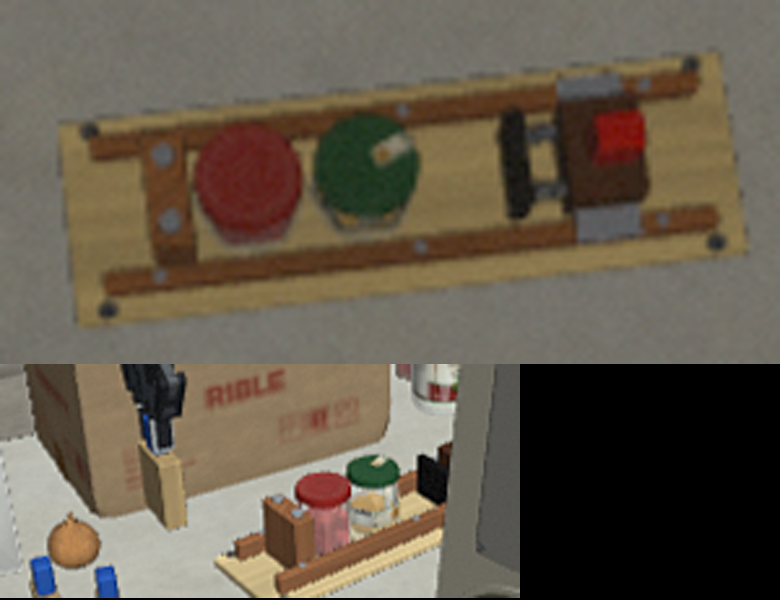

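```bash
python3 - <<'E'
from h import *
T=capture("top");f=lambda X,Y,z:onz(T,255+X/5.2-.4,150+Y/5.2-.4,z)[:2]
P=np.array([f(*q,.012) for q in((60,122),(720,52),(746,250),(80,326))]);c=P.mean(0)
ax=(P[0]-P[1])+(P[3]-P[2]);yaw=np.arctan2(ax[1],ax[0])-np.pi/2
print(c,np.degrees(yaw))
M=R.from_euler('z',-yaw).as_matrix()[:2,:2]
J=lambda p:(M@(p-c)).round(4)
for n,q,z in(("green",(367,164),.096),("greenR",(419,164),.09),("red",(248,178),.098),("fenceR",(193,200),.087),("padL",(501,160),.075),("padTop",(515,112),.075),("padBot",(520,212),.075),("grip",(618,137),.12),("rail up inner",(400,119),.036),("rail lo inner",(420,232),.036),("railL bolt",(403,110),.036),("rail bolt lo",(420,246),.036)):print(n,J(f(*q,z)))
for y in(-.024,-.028):print(c+M.T@[0,y])
E
```

```text
[ 0.54493235 -0.07476763] 6.9978143382854165
green [-0.0007  0.0253]
greenR [-0.0029 -0.0058]
red [-0.0017  0.0963]
fenceR [-0.009   0.1301]
padL [-0.0029 -0.0563]
padTop [ 0.0256 -0.0685]
padBot [-0.0357 -0.0636]
grip [-0.0061 -0.1211]
rail up inner [ 0.0378 -0.0019]
rail lo inner [-0.0341 -0.0055]
railL bolt [ 0.0432 -0.0044]
rail bolt lo [-0.0428 -0.0045]
[ 0.54785631 -0.09858885]
[ 0.54834363 -0.10255905]
```

Request:
step_arm(
  plan=[
    [[-0.04,0.009,0,0,0,-1,10],[-0.08,0.018,0,0,0,-2,10],[-0.12,0.026,0,0,0,-3,10],[-0.16,0.035,0,0,0,-4,10],[-0.2,0.043,0,0,0,-5,10],[-0.24,0.051,0,0,0,-6,10],[-0.28,0.06,0,0,0,-7,10],[-0.31,0.066,0,0,0,-7,10],[-0.333,0.07,0,0,0,-7,10],[-0.333,0.07,0,0,0,-7,10],[-0.333,0.07,0,0,0,-7,10],[-0.333,0.07,0,0,0,-7,10]],
  ],
)

```text
t: 6.0
tool_pos: [0.5461, -0.1049, 0.229]
eef_rot: [-2.079, -2.352, 0.001]
force: [0.4, -0.5, -0.4]
opening: 0.0231
grip_force: 45.9
```

```bash
python3 - <<'E'
from h import *
s=bot.sense();print(s['opening'],s['force'],s['tool_pos'])
mv([.5485,-.1046,.12],7)
S=capture("scene");T=capture("top")
a=cv2.resize(T["frame"][140:220,270:400],(780,480),interpolation=cv2.INTER_CUBIC)
cv2.imwrite("pics/a4.png",a)
E
```

```text
0.02306609068057352 [ 0.37712963 -0.46595295 -0.37664442] [ 0.5461444  -0.1049011   0.22899403]
row [-0.0001, 0.0026, 0.109, -0.11, -0.07, 0.04]
```

View pics/a4.png

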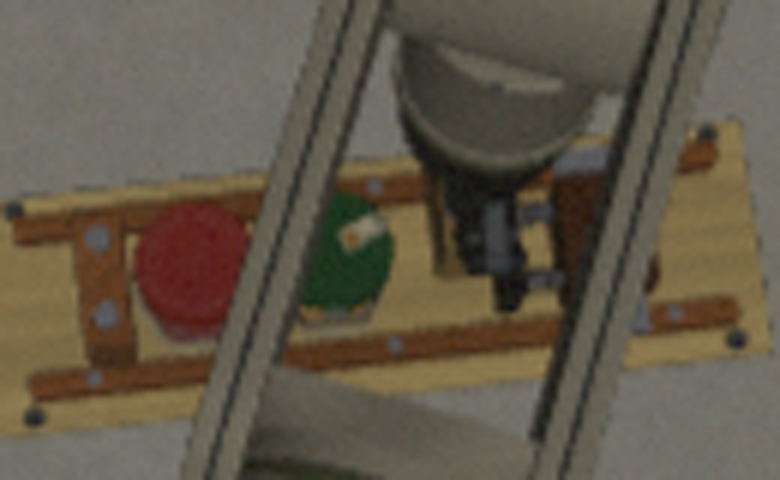

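```bash
python3 - <<'E'
from h import *
T=capture("top");f=lambda X,Y,z:onz(T,270+X/6-.4,140+Y/6-.4,z)[:2]
c=np.array([.5449,-.0748]);M=R.from_euler('z',-7,degrees=True).as_matrix()[:2,:2]
J=lambda p:(M@(p-c)).round(4)
for z in(.147,.222):print(z,J(f(437,276,z)),J(f(433,190,z)),J(f(463,276,z)))
print("tcp",J(np.array([.5461,-.1049])), "padL",J(f(495,310,.075)))
E
```

```text
0.147 [-0.0305 -0.0211] [ 0.0131 -0.0246] [-0.032  -0.0339]
0.222 [-0.0452 -0.0142] [-0.0038 -0.0175] [-0.0466 -0.0264]
tcp [-0.0025 -0.03  ] padL [-0.0376 -0.0555]
```

Request:
step_arm(
  plan=[
    [[0.001,0.0015,0.02,0,0,0,10],[0.001,0.0015,0.05,0,0,0,10],[0.001,0.0015,0.08,0,0,0,10],[0.001,0.0015,0.1,0,0,0,10],[0.001,0.0015,0.115,0,0,0,10],[0.001,0.0015,0.125,0,0,0,10],[0.001,0.0015,0.13,0,0,0,10],[0.001,0.0015,0.13,0,0,0,10]],
  ],
)

```text
t: 6.95
tool_pos: [0.5482, -0.1047, 0.1003]
eef_rot: [-2.081, -2.353, 0.0]
force: [-0.2, -0.2, -0.4]
opening: 0.0237
grip_force: 45.8
```

Request:
step_arm(
  plan=[
    [[0,0,0.002,0,0,0,10],[0,0,0.002,0,0,0,10]],
  ],
)

```text
t: 7.15
tool_pos: [0.5488, -0.105, 0.0991]
eef_rot: [2.081, 2.352, 0.001]
force: [-0.1, -0.0, -1.0]
opening: 0.0231
grip_force: 45.8
```

Request:
step_arm(
  plan=[
    [[0,0,0.002,0,0,0,10],[0,0,0.003,0,0,0,10],[0,0,0.004,0,0,0,10],[0,0,0.004,0,0,0,10]],
  ],
)

```text
t: 7.55
tool_pos: [0.548, -0.1048, 0.0941]
eef_rot: [-2.082, -2.353, 0.0]
force: [0.2, 0.3, -1.6]
opening: 0.0234
grip_force: 45.8
```

Request:
step_arm(
  plan=[
    [[0.002,0,0,0,0,0,10],[0.004,0,0,0,0,0,10],[0.006,0,0,0,0,0,10],[0.008,0,0,0,0,0,10],[0.008,0,0,0,0,0,10],[0.008,0,0,0,0,0,10]],
  ],
)

```text
t: 8.15
tool_pos: [0.5472, -0.0968, 0.0943]
eef_rot: [2.081, 2.353, -0.0]
force: [0.5, 0.0, 0.4]
opening: 0.0232
grip_force: 45.8
```

Request:
step_arm(
  plan=[
    [[0.001,0,0,0,0,0,10],[0.002,0,0,0,0,0,10],[0.003,0,0,0,0,0,10],[0.003,0,0,0,0,0,10]],
  ],
)

```text
t: 8.55
tool_pos: [0.5468, -0.0938, 0.0943]
eef_rot: [-2.082, -2.353, 0.0]
force: [-0.6, -0.4, -0.4]
opening: 0.0235
grip_force: 45.8
```

Request:
step_arm(
  plan=[
    [[0.001,0,0,0,0,0,10],[0.002,0,0,0,0,0,10],[0.002,0,0,0,0,0,10]],
  ],
)

```text
t: 8.85
tool_pos: [0.5467, -0.0921, 0.0944]
eef_rot: [2.081, 2.352, -0.0]
force: [-0.0, -1.9, -0.4]
opening: 0.0233
grip_force: 45.9
```

Request:
step_arm(
  plan=[
    [[0.001,0,0,0,0,0,10],[0.002,0,0,0,0,0,10],[0.002,0,0,0,0,0,10]],
  ],
)

```text
t: 9.15
tool_pos: [0.5464, -0.0901, 0.0944]
eef_rot: [2.081, 2.353, -0.0]
force: [-0.2, -3.2, -0.7]
opening: 0.023
grip_force: 45.9
```

Request:
step_arm(
  plan=[
    [[-0.001,0,0.001,0,0,0,10],[-0.001,0,0.002,0,0,0,10],[-0.001,0,0.002,0,0,0,10]],
  ],
)

```text
t: 9.45
tool_pos: [0.5467, -0.0906, 0.0939]
eef_rot: [-2.082, -2.353, -0.001]
force: [-5.9, 0.6, 13.9]
opening: 0.0236
grip_force: 47.9
```

Request:
step_arm(
  plan=[
    [[0,0,-0.001,0,0,0,10],[0,0,-0.001,0,0,0,50],[0,0,-0.001,0,0,0,50],[0,0,-0.001,0,0,0,50],[0,0,-0.001,0,0,0,50],[0,0,-0.02,0,0,0,50],[0,0,-0.06,0,0,0,50],[0,0,-0.1,0,0,0,50],[0,0,-0.13,0,0,0,80],[0,0,-0.13,0,0,0,80]],
  ],
)

```text
t: 10.45
tool_pos: [0.5493, -0.0916, 0.2283]
eef_rot: [2.076, 2.347, 0.007]
force: [0.5, 0.3, 0.1]
opening: 0.0681
grip_force: 0.0
```

```bash
python3 - <<'E'
from h import *
s=bot.sense();print(s['opening'],s['force'],s['tool_pos'])
c=np.array([.5449,-.0748]);M=R.from_euler('z',-7,degrees=True).as_matrix()[:2,:2]
print("grip world",c+M.T@[0.0,-.122])
mv(np.r_[c+M.T@[0,-.122],.2],7)
E
```

```text
0.06811667858024738 [0.53118024 0.3394077  0.07254632] [ 0.54928841 -0.09161261  0.22833103]
grip world [ 0.55976806 -0.19589063]
row [-0.1047, -0.0026, 0.0287, 0.49, 0.19, 0.0]
```

```bash
python3 - <<'E'
from h import *
S=capture("scene");T=capture("top")
a=cv2.resize(T["frame"][140:220,270:410],(700,400),interpolation=cv2.INTER_CUBIC)
b=cv2.resize(S["frame"][150:250,250:430],(360,200),interpolation=cv2.INTER_CUBIC)
o=np.zeros((600,700,3),np.uint8);o[:400]=a;o[400:,:360]=b
cv2.imwrite("pics/a5.png",o)
for n,F in(("S",S),("T",T)):print(n,blobs(F["frame"],(0,170,50),(6,255,255),(250,140,440,250)))
E
```

```text
S [([303.5, 192.0], [301, 192, 6, 1, 6]), ([303.9, 201.8], [294, 198, 21, 7, 68])]
T [([376.3, 175.9], [374, 171, 5, 10, 37]), ([299.9, 183.4], [293, 174, 14, 20, 141]), ([405.6, 245.3], [400, 240, 12, 10, 54]), ([415.5, 243.9], [413, 240, 7, 8, 29])]
```

View pics/a5.png

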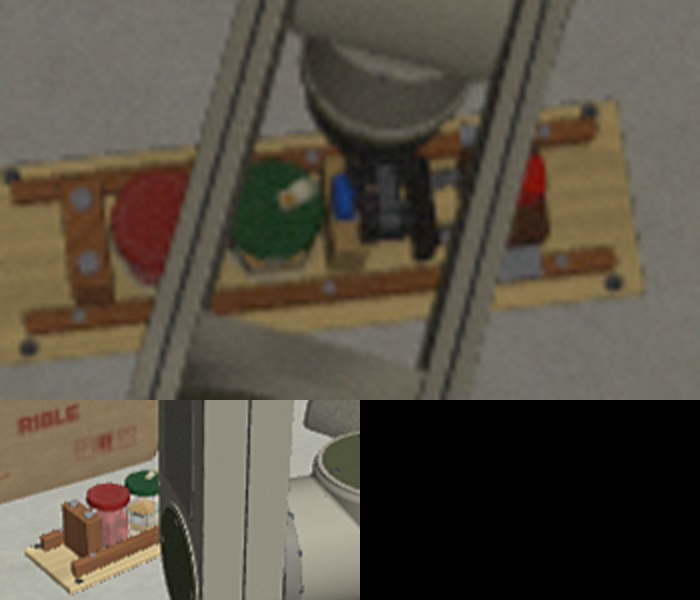

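Request:
step_arm(
  plan=[
    [[-0.03,-0.001,0.01,0,0,0,80],[-0.07,-0.002,0.02,0,0,0,80],[-0.105,-0.003,0.03,0,0,0,80],[-0.105,-0.003,0.07,0,0,0,80],[-0.105,-0.003,0.1,0,0,0,80],[-0.105,-0.003,0.12,0,0,0,80],[-0.105,-0.003,0.135,0,0,0,80],[-0.105,-0.003,0.135,0,0,0,80]],
  ],
)

```text
t: 11.35
tool_pos: [0.5537, -0.1943, 0.0832]
eef_rot: [-2.077, -2.348, 0.003]
force: [-1.6, 0.8, 0.2]
opening: 0.0682
grip_force: 0.0
```

Request:
step_arm(
  plan=[
    [[0,0,0.003,0,0,0,80],[0,0,0.006,0,0,0,80],[0,0,0.006,0,0,0,80]],
  ],
)

```text
t: 11.65
tool_pos: [0.5569, -0.1956, 0.0821]
eef_rot: [2.081, 2.352, 0.001]
force: [-0.0, -1.2, -0.2]
opening: 0.0684
grip_force: 0.0
```

```bash
python3 - <<'E'
from h import *
s=bot.sense();print(s['opening'],s['force'],s['tool_pos'])
c=np.array([.5449,-.0748]);M=R.from_euler('z',-7,degrees=True).as_matrix()[:2,:2]
print(M@(np.array(s['tool_pos'][:2])-c))
S=capture("scene");T=capture("top")
a=cv2.resize(T["frame"][140:220,270:410],(700,400),interpolation=cv2.INTER_CUBIC)
b=cv2.resize(S["frame"][150:250,250:430],(360,200),interpolation=cv2.INTER_CUBIC)
o=np.zeros((600,700,3),np.uint8);o[:400]=a;o[400:,:360]=b
cv2.imwrite("pics/a6.png",o)
E
```

```text
0.06836645485552338 [-0.03036987 -1.2439887  -0.22597966] [ 0.55688539 -0.19563036  0.08211786]
[-0.00282947 -0.12139036]
```

View pics/a6.png

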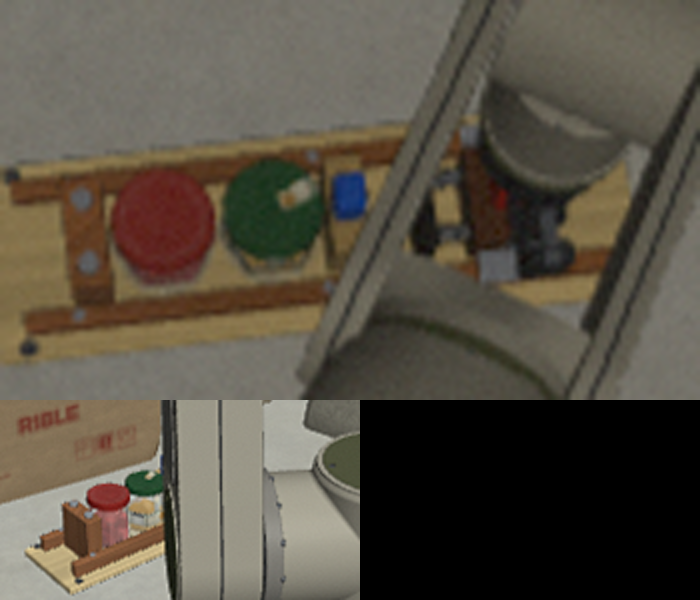

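Request:
step_arm(
  plan=[
    [[0,0,0,0,0,0,10],[0,0,0,0,0,0,10],[0,0,0,0,0,0,10],[0,0,0,0,0,0,10],[0,0,0,0,0,0,10],[0,0,0,0,0,0,10]],
  ],
)

```text
t: 12.35
tool_pos: [0.5595, -0.1952, 0.0823]
eef_rot: [2.078, 2.349, 0.006]
force: [17.1, 0.8, -5.9]
opening: 0.0234
grip_force: 46.6
```

Request:
step_arm(
  plan=[
    [[0,0.003,0,0,0,0,10],[0.003,0.003,0,0,0,0,10],[0.006,0.003,0,0,0,0,10],[0.009,0.003,0,0,0,0,10],[0.012,0.003,0,0,0,0,10],[0.015,0.003,0,0,0,0,10],[0.018,0.003,0,0,0,0,10],[0.02,0.003,0,0,0,0,10],[0.02,0.003,0,0,0,0,10],[0.02,0.003,0,0,0,0,10]],
  ],
)

```text
t: 13.35
tool_pos: [0.557, -0.1753, 0.0821]
eef_rot: [2.081, 2.353, 0.0]
force: [-1.6, 1.0, 6.2]
opening: 0.0233
grip_force: 48.4
```

Request:
step_arm(
  plan=[
    [[0.001,0,0,0,0,0,10],[0.002,0,0,0,0,0,10],[0.003,0,0,0,0,0,10],[0.004,0,0,0,0,0,10],[0.004,0,0,0,0,0,10]],
  ],
)

```text
t: 13.85
tool_pos: [0.5566, -0.1716, 0.0822]
eef_rot: [2.081, 2.352, -0.0]
force: [-1.4, -0.5, 5.8]
opening: 0.0233
grip_force: 48.4
```

Request:
step_arm(
  plan=[
    [[0.001,0,0,0,0,0,10],[0.002,0,0,0,0,0,10],[0.002,0,0,0,0,0,10],[0.002,0,0,0,0,0,10]],
  ],
)

```text
t: 14.25
tool_pos: [0.5564, -0.1696, 0.0821]
eef_rot: [2.081, 2.352, -0.0]
force: [-1.4, -0.4, 6.4]
opening: 0.0235
grip_force: 48.4
```

Request:
step_arm(
  plan=[
    [[0.001,0,0,0,0,0,10],[0.002,0,0,0,0,0,10],[0.002,0,0,0,0,0,10],[0.002,0,0,0,0,0,10]],
  ],
)

```text
t: 14.65
tool_pos: [0.5561, -0.1676, 0.0822]
eef_rot: [2.081, 2.352, -0.0]
force: [-1.4, -0.5, 4.6]
opening: 0.0234
grip_force: 48.4
```

Request:
step_arm(
  plan=[
    [[0.001,0,0,0,0,0,10],[0.002,0,0,0,0,0,10],[0.002,0,0,0,0,0,10],[0.002,0,0,0,0,0,10]],
  ],
)

```text
t: 15.05
tool_pos: [0.5559, -0.1656, 0.0822]
eef_rot: [2.081, 2.352, -0.0]
force: [-2.2, -0.8, 5.6]
opening: 0.0235
grip_force: 48.4
```

Request:
step_arm(
  plan=[
    [[0.001,0,0,0,0,0,10],[0.002,0,0,0,0,0,10],[0.002,0,0,0,0,0,10],[0.002,0,0,0,0,0,10]],
  ],
)

```text
t: 15.45
tool_pos: [0.5556, -0.1637, 0.0822]
eef_rot: [2.081, 2.352, -0.0]
force: [-1.9, -0.0, 5.8]
opening: 0.0234
grip_force: 48.4
```

Request:
step_arm(
  plan=[
    [[0.001,0,0,0,0,0,10],[0.002,0,0,0,0,0,10],[0.002,0,0,0,0,0,10],[0.002,0,0,0,0,0,10]],
  ],
)

```text
t: 15.85
tool_pos: [0.5554, -0.1618, 0.0821]
eef_rot: [2.081, 2.352, -0.0]
force: [-1.2, -1.6, 5.6]
opening: 0.0231
grip_force: 48.4
```

Request:
step_arm(
  plan=[
    [[0.001,0,0,0,0,0,10],[0.002,0,0,0,0,0,10],[0.002,0,0,0,0,0,10],[0.002,0,0,0,0,0,10]],
  ],
)

```text
t: 16.25
tool_pos: [0.5552, -0.1601, 0.0822]
eef_rot: [2.081, 2.352, -0.001]
force: [-1.2, -4.2, 5.7]
opening: 0.0232
grip_force: 48.3
```

Request:
step_arm(
  plan=[
    [[0.001,0,0,0,0,0,10],[0.002,0,0,0,0,0,10],[0.002,0,0,0,0,0,10],[0.002,0,0,0,0,0,10]],
  ],
)

```text
t: 16.65
tool_pos: [0.555, -0.1584, 0.0822]
eef_rot: [2.081, 2.351, -0.001]
force: [-0.6, -4.3, 5.9]
opening: 0.0236
grip_force: 48.3
```

Request:
step_arm(
  plan=[
    [[0.001,0,0,0,0,0,10],[0.002,0,0,0,0,0,10],[0.002,0,0,0,0,0,10],[0.002,0,0,0,0,0,10]],
  ],
)

```text
t: 17.05
tool_pos: [0.5548, -0.1566, 0.0822]
eef_rot: [2.081, 2.351, -0.001]
force: [-0.7, -5.8, 5.5]
opening: 0.0236
grip_force: 48.3
```

```bash
python3 - <<'E'
from h import *
s=bot.sense();print(s['force'],s['tool_pos'])
T=capture("top")
cv2.imwrite("pics/a7.png",cv2.resize(T["frame"][150:210,280:400],(780,390),interpolation=cv2.INTER_CUBIC))
E
```

```text
[-0.68470559 -5.75888661  5.47017647] [ 0.5547782  -0.15656508  0.08215729]
```

View pics/a7.png

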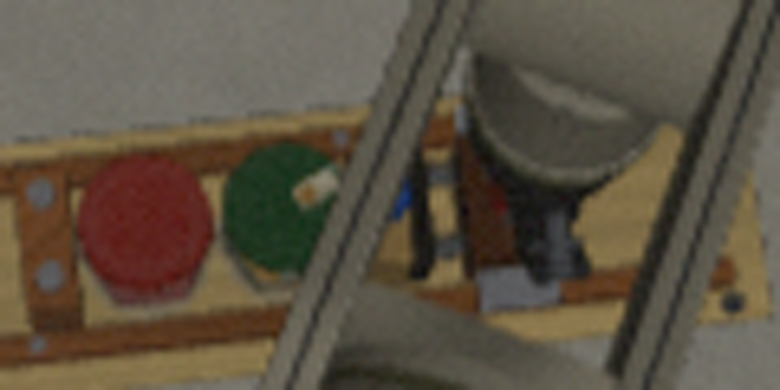

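Request:
step_arm(
  plan=[
    [[0.001,0,0,0,0,0,10],[0.002,0,0,0,0,0,10],[0.002,0,0,0,0,0,10],[0.002,0,0,0,0,0,10]],
  ],
)

```text
t: 17.5
tool_pos: [0.5546, -0.1549, 0.0822]
eef_rot: [2.081, 2.351, -0.002]
force: [-0.6, -6.6, 4.9]
opening: 0.0235
grip_force: 48.2
```

Request:
step_arm(
  plan=[
    [[0.001,0,0,0,0,0,10],[0.002,0,0,0,0,0,10],[0.002,0,0,0,0,0,10],[0.002,0,0,0,0,0,10],[0.002,0,0,0,0,0,10],[0.002,0,0,0,0,0,10]],
  ],
)

```text
t: 18.1
tool_pos: [0.5544, -0.1532, 0.0822]
eef_rot: [2.08, 2.35, -0.002]
force: [0.6, -8.5, 4.4]
opening: 0.0236
grip_force: 48.1
```

```bash
python3 - <<'E'
from h import *
s=bot.sense();print(s['force'],s['tool_pos'])
T=capture("top")
cv2.imwrite("pics/a8.png",cv2.resize(T["frame"][160:205,320:380],(800,600),interpolation=cv2.INTER_CUBIC))
E
```

```text
[ 0.64268749 -8.53503653  4.3743794 ] [ 0.55436449 -0.15322642  0.08219093]
```

View pics/a8.png

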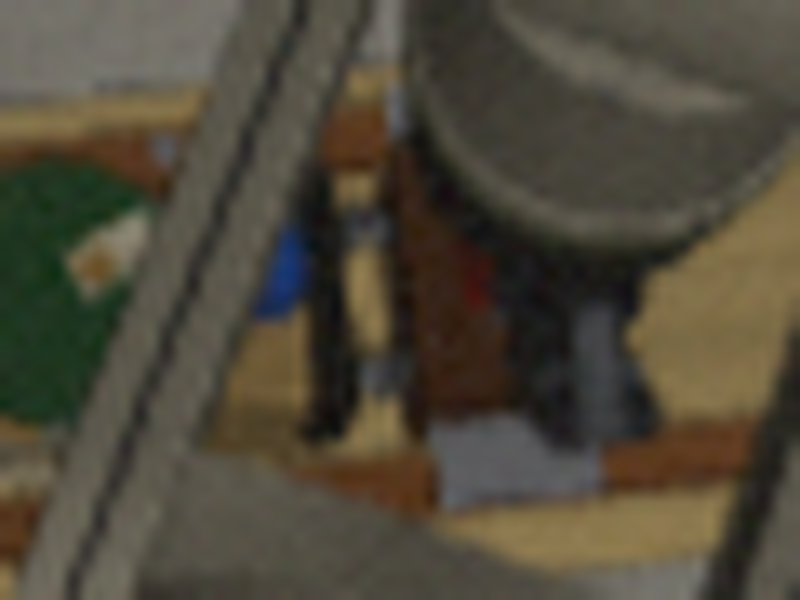

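Request:
step_arm(
  plan=[
    [[0.001,0,0,0,0,0,10],[0.001,0,0,0,0,0,10],[0.001,0,0,0,0,0,10],[0.001,0,0,0,0,0,10],[0.001,0,0,0,0,0,10]],
  ],
)

```text
t: 18.65
tool_pos: [0.5542, -0.1524, 0.0822]
eef_rot: [2.08, 2.35, -0.002]
force: [0.4, -9.3, 3.0]
opening: 0.0234
grip_force: 48.1
```

```bash
python3 -c "
from h import *
s=bot.sense();print(s['force'],s['tool_pos'],s['t']);print(job.sign_off())"
```

```text
[ 0.37465839 -9.29860802  2.95368355] [ 0.55423014 -0.15238491  0.0821576 ] 18.65
the job is handed in; nothing more can be done
None
```

I handed the job in at 18.65 s: one spacer stands upright against the green-lidded jar and the gripper is still holding the pusher, with the pad squeezed about 9–10 mm (estimated from 9.3 N on the wrist and a top-view gap of about 11.5 mm just before the last 1 mm push); the hand-in returned no verdict, so success is not confirmed.

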